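Seat the sensor card in its bench dock

ROBOT

A 6-joint arm with a two-finger parallel gripper is mounted at the origin on a cart in front of the work surface, level with it; the furniture and walls round the work are solid. World frame = base frame: x ahead of the robot, y to its left, z up, the work surface at z = 0. Lengths are in m, angles in rad, forces in N, time in s.
With the tool pointing down it reaches from about 0.4 to 0.825 m from the base axis. Payload 7 kg.
Tool frame: the origin (TCP) lies at the very end of the fingers, on their centre line; the grasp point (between the pads) lies arm.hold_point_z behind it (arm.hold_point_z is the distance from the TCP to the grasp point, in m); z points along the fingers, y is the line along which they close (so a half turn about z gives the same grasp; the last joint's range is limited). The gripper opens to 88 mm and grips with 3 to 60 N. Pads are 19 mm wide; open, the fingers measure 130 mm over their backs; the gripper's body (78 mm by 193 mm) begins 47 mm behind the grasp point.
Start: joints at [1.538, 0.359, 0.012, 0, -1.224, -0.288], TCP at [0.213, 0.641, 0.227] pointing down, gripper open.
Joint ranges: [-3.07, 3.07], [-1.43, 2.12], [-1.02, 1.25], [-3.03, 1.67], [-3.05, -0], [-3.03, 3.03]. Speed limits (rad/s): [2.39, 2.39, 3.01, 3.14, 3.14, 3.14].

INTERFACE

Orientations are given as [roll, pitch, yaw] about the fixed x, y, z axes, in that order (R = Rz(yaw) Ry(pitch) Rx(roll)).
In Python, from station import arm gives the robot as it stands.
- The arm moves only by the shell command python3 -m creep 'ROWS' [FORCE]. ROWS is a JSON list of rows, 1 to 20 of them, each of 5 numbers: the finger opening in m, then dx, dy, dz in m, then a turn about the tool's z in rad; each row is the pose to reach, as a shift and turn from the pose commanded when the command began, along the tool's axes at that moment; what a row does not reach only later rows make up. A row lasts 1/12 s, in which the tool goes at most 0.0417 m and 0.125 rad, less where a joint would pass 70% of its speed; a pose out of reach is approached as far as the arm can. The fingers move at their own pace and stop on an object; FORCE is the grip in N (left out, the last holds). Time passes only in rows, so rows that do not move let the fingers close. It prints the time, the measured TCP pose, the force, the opening and the grip force at its end.
- arm.get_state(): the state, without advancing time (a new reading comes with each control period).
- arm.grab_frame(name): name is "scene" or "top"; returns the picture (400x640x3 uint8, red, green, blue); there is no depth.
- arm.camera_params(name): a dict with "fx", "fy", "cx", "cy" (pixels), "T" (4x4, takes a point from camera to world coordinates). Camera axes: x right, y down, z forward; pixel columns grow to the right and rows downward; lengths in m; the calibration is good to about 2 mm. A picture is of the moment at which its call begins. camera_params takes no time and is no camera call.
- arm.job_done(): hands the job in; it is judged then, once.
The state is a dict: "t": time; "q": joint angles; "qd": joint speeds; "joint_efforts": joint torques, N m; "eef_pos": TCP position; "ee_rot": TCP orientation; "force": force on the tool from outside, world axes, zero at the start; "moment": the same for the moment, N m; "width": finger opening in m; "gripper_force": force on a finger pad.
Only numpy, scipy, OpenCV 4.12 (cv2) and the standard library are available. Lean on these libraries where they do the work, as an engineer would, in place of code of your own. Each camera call takes 0.05 s, during which the arm holds its last target. There are 200 camera calls.

TASK

Slide the flat sensor card along the bench, contact tongue first, into the two card guides of the dock until it meets the sprung contact bar, with both ejector levers still open. Then swing both ejector levers in until each turns firm, so that they hold the card fully home against the contact bar, with both lever toes against its rear edge. Feel for the stop and do not force anything (never over about 60 N on the card or the dock), and leave the dish, the petri dish and the shell where they are.

Things in the scene. Friction and masses are not known exactly. Their poses are not given: they have to be found in the camera images.
- card_dock: fixed metal dock, 152 x 155 mm. Origin on the bench midway between the lever pivots; x = way the card slides in, y left of it. No floor: the card slides on the bench (z=0). Two guides at x=34 to 127 mm: inner walls y=+-46.5 mm, 18 mm high, lips 10 mm above the bench inward to y=+-40; lead-ins flare from there to y=+-53 at x=15 mm. Behind x=-16 mm only the levers
- sensor_card: loose flat grey plastic card with aluminium cover, 90 (x) x 90 (y) x 8 mm (cover to 11 mm), about 0.25 kg. Origin: centre of its underside; x points to the 64 mm wide contact tongue (last 14 mm, brass strips) that goes in first; front corners rounded 4 mm; straight rear edge at x=-45, sides at y=+-45 mm. Starts flat on the bench behind the dock, skewed and off to one side; too wide to grasp
- contact_bar (a joint): sprung bar, 58 mm wide, at the end of the guides: 0 = out, 0.006 m = home on its hard stop; spring 3 N at 0, 6 N at 6 mm, pushes the card back unless held. Its black bracket is clamped anywhere within +-4 mm along the guides (not told): the tongue meets the bar with the card's origin at dock x=40 to 48 mm and is home 6 mm further
- lever_left (a joint): left ejector lever, 0 = open, grows (rad) as the handle swings inward behind the card. At q its handle points from the pivot along 137 deg + q, its toe along 182 deg + q (counter-clockwise from dock +x). Starts 0 to 0.1; firm (home) at 1.35 to 1.75 as the bracket is set. Friction 0.3 Nm (5 to 9 N at the handle); stays where left
- lever_right (a joint): right ejector lever, 0 = open, grows (rad) as the handle swings inward behind the card. At q its handle points from the pivot along 137 deg + q, its toe along 182 deg + q (mirrored: clockwise from dock +x). Starts 0 to 0.1; firm (home) at 1.35 to 1.75 as the bracket is set. Friction 0.3 Nm (5 to 9 N at the handle); stays where left
- pivot_left (a point): pivot of the left lever, at dock x=0, y=+64 mm, 15 mm above the bench
- pivot_right (a point): pivot of the right lever, at dock x=0, y=-64 mm, 15 mm above the bench
- handle_left (a point): end of the left lever's black handle bar, 66 mm from its pivot. The bar runs 9 to 66 mm from the pivot, 12 mm wide, 8 to 22 mm above the bench
- handle_right (a point): end of the right lever's handle bar, the same size
- toe_left (a point): axis of the left lever's roller pin: radius 5 mm, 30 mm from its pivot, hanging from 13 to 1.5 mm above the bench. Swinging the lever in brings the pin onto the card's rear edge (pin axis then at card x=-50 mm) and drives the card forward
- toe_right (a point): the same for the right lever
- glass_dish: bystander: clear glass dish, 90 mm across, 62 mm high, origin under its centre
- petri_dish: bystander: shallow petri dish with white beads, 60 mm across, 14 mm high, origin under its centre
- oyster_shell: bystander: pale oyster shell half, 91 x 96 x 15 mm, origin under its centre

How it is judged:
By the outcome, as a careful person would: the job done as asked, in the order asked, and still so for the second after the job is handed in, with the robot touching nothing.
It also fails if it takes over 72 s, if anything falls off the work surface, if the arm or the gripper's body presses on something with over 40 N, if the wrist force passes 120 N, or if a joint passes its speed limit or range.

## Working session

There is one attempt and no reset: what is moved stays moved. The work goes in short steps, Python scripts to look and compute and a shell command to move; the robot and the scene stay as the last step left them, time stands still between calls to the robot, and variables do not carry over. Pictures are saved under pics/ and viewed, at most 10 in all, crops included, and the job is handed in when it is done.

```bash
mkdir -p pics; ls; python3 - <<'E'
from station import arm
import cv2,numpy as np
for n in("top","scene"):
    f=arm.grab_frame(n);cv2.imwrite(f"pics/{n}0.png",f[:,:,::-1])
    p=arm.camera_params(n);print(n,p["fx"],p["fy"],p["cx"],p["cy"],np.round(p["T"],4).tolist())
s=arm.get_state();print({k:np.round(v,4).tolist() for k,v in s.items()},arm.hold_point_z)
E
```

```text
pics
top 374.28345720752475 374.28345720752475 312.2219549463098 204.94761316380112 [[0.0144, -0.9968, 0.0782, 0.4514], [-0.9998, -0.0131, 0.0174, -0.0993], [-0.0163, -0.0784, -0.9968, 1.0959], [0.0, 0.0, 0.0, 1.0]]
scene 379.7236584144611 379.7236584144611 314.5535420921001 193.24702672015 [[0.7698, -0.4751, 0.4263, 0.091], [-0.6382, -0.5817, 0.5042, -0.5992], [0.0084, -0.6602, -0.751, 0.7865], [0.0, 0.0, 0.0, 1.0]]
{'t': 0.1, 'q': [1.5381, 0.3593, 0.0112, -0.0003, -1.2241, -0.2881], 'qd': [0.0018, -0.0002, 0.0028, 0.0011, -0.001, 0.0007], 'joint_efforts': [-0.0012, -58.4161, 29.3752, 7.0156, 0.0102, -0.0001], 'eef_pos': [0.2127, 0.6401, 0.2257], 'ee_rot': [3.1401, -0.0001, -0.3209], 'force': [-0.0599, 0.1161, 0.6822], 'moment': [-0.0205, 0.015, -0.0363], 'gripper_force': 0.0, 'width': 0.0878} 0.0188
```

View pics/top0.png

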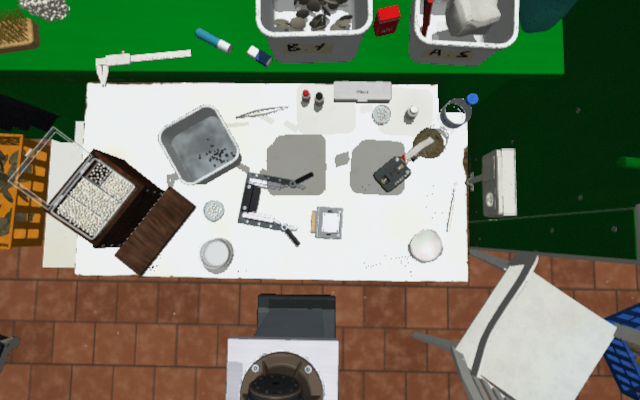

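View pics/scene0.png

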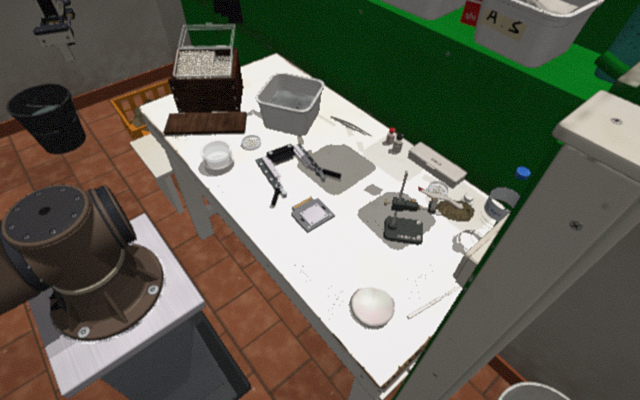

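```bash
python3 - <<'E'
import cv2
f=cv2.imread("pics/top0.png");cv2.imwrite("pics/c1.png",cv2.resize(f[160:260,225:355],None,fx=6,fy=6,interpolation=cv2.INTER_CUBIC))
f=cv2.imread("pics/scene0.png");cv2.imwrite("pics/c2.png",cv2.resize(f[135:240,240:360],None,fx=5.6,fy=5.6,interpolation=cv2.INTER_CUBIC))
E
```

```text
(no output)
```

View pics/c1.png

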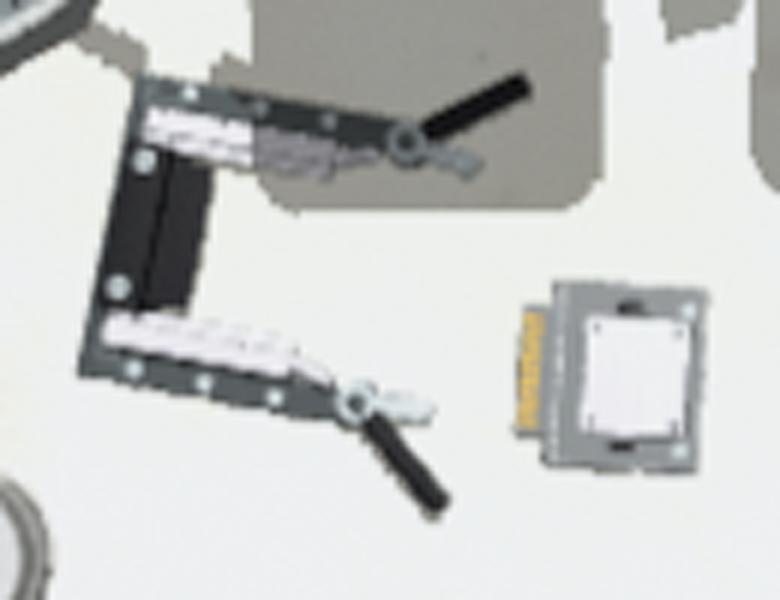

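View pics/c2.png

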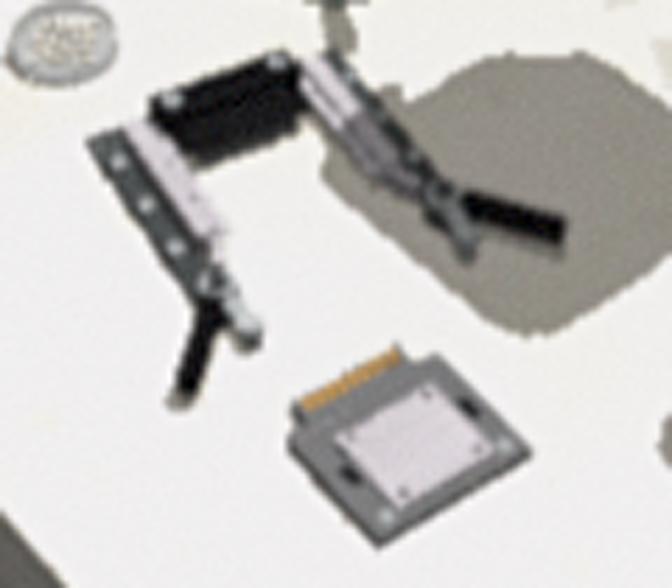

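```bash
cat > h.py <<'E'
import numpy as np
from station import arm
O={"top":(225,160,6),"scene":(240,135,5.6)}
def ray(n,c):
    p=arm.camera_params(n);T=np.array(p["T"]);u0,v0,k=O[n]
    u=u0+(c[0]+.5)/k-.5;v=v0+(c[1]+.5)/k-.5
    return T[:3,3],T[:3,:3]@np.array([(u-p["cx"])/p["fx"],(v-p["cy"])/p["fy"],1])
def atz(n,c,z):
    o,d=ray(n,c);return (o+d*(z-o[2])/d[2])
def tri(a,b):
    A=[];B=[]
    for n,c in(("top",a),("scene",b)):
        o,d=ray(n,c);d=d/np.linalg.norm(d);M=np.eye(3)-np.outer(d,d);A.append(M);B.append(M@o)
    return np.linalg.lstsq(np.vstack(A),np.hstack(B),rcond=None)[0]
E
python3 - <<'E'
from h import *
np.set_printoptions(precision=4,suppress=True)
for nm,a,b in [("pivL",(357,402),(213,283)),("pivR",(407,140),(435,192)),("hL",(440,508),(182,395)),("hR",(525,85),(563,230)),
 ("FR",(558,284),(435,358)),("RR",(706,292),(531,455)),("RL",(697,470),(380,546)),("FL",(548,465),(292,440)),("tR",(525,305),(397,348)),("tL",(516,437),(295,408))]:
    z=.022 if nm[0] in"ph" else .008
    print(nm,tri(a,b),atz("top",a,z),atz("scene",b,z))
for nm,c in [("cov1",(588,318)),("cov2",(689,322)),("cov3",(685,436)),("cov4",(582,428))]: print(nm,atz("top",c,.011))
for nm,c in [("dk",(140,75)),("dk2",(80,372))]: print(nm,atz("top",c,.02))
E
```

```text
pivL [0.4698 0.0013 0.0187] [ 0.4723 -0.0008  0.022 ] [0.4657 0.0005 0.022 ]
pivR [ 0.5958 -0.0195  0.0184] [ 0.5988 -0.0224  0.022 ] [ 0.5898 -0.0199  0.022 ]
hL [ 0.4203 -0.0394  0.0087] [ 0.4225 -0.0414  0.022 ] [ 0.4129 -0.0477  0.022 ]
hR [ 0.6262 -0.0782  0.0174] [ 0.6263 -0.0789  0.022 ] [ 0.6222 -0.0808  0.022 ]
FR [ 0.5298 -0.0949  0.0049] [ 0.5312 -0.0961  0.008 ] [ 0.5265 -0.0958  0.008 ]
RR [ 0.5273 -0.1672  0.0026] [ 0.5282 -0.1679  0.008 ] [ 0.523  -0.1693  0.008 ]
RL [ 0.4404 -0.1633  0.0029] [ 0.4422 -0.1643  0.008 ] [ 0.4365 -0.165   0.008 ]
FL [ 0.4432 -0.0922  0.0077] [ 0.4435 -0.0924  0.008 ] [ 0.4427 -0.0922  0.008 ]
tR [ 0.5192 -0.0789  0.0058] [ 0.5207 -0.0802  0.008 ] [ 0.5164 -0.0793  0.008 ]
tL [ 0.4566 -0.0766  0.006 ] [ 0.4568 -0.0768  0.008 ] [ 0.4554 -0.0778  0.008 ]
cov1 [ 0.5146 -0.1108  0.011 ]
cov2 [ 0.5134 -0.1596  0.011 ]
cov3 [ 0.4584 -0.1582  0.011 ]
cov4 [ 0.4615 -0.1086  0.011 ]
dk [0.6293 0.1081 0.02  ]
dk2 [0.4848 0.133  0.02  ]
```

```bash
cat >> h.py <<'E'
def go(x,y,z,yaw):
    s=arm.get_state();p=np.array(s["eef_pos"]);psi=s["ee_rot"][2];c,n=np.cos(psi),np.sin(psi)
    d=np.array([x,y,z])-p;t=(psi-yaw+np.pi)%(2*np.pi)-np.pi
    print("dx %.4f dy %.4f dz %.4f turn %.4f dist %.3f"%(c*d[0]+n*d[1],n*d[0]-c*d[1],-d[2],t,np.linalg.norm(d)))
E
python3 -c "
from h import *
go(.487,-.134,.1,-.04)"; python3 -m creep '[[0.08,0,0,-0.08,0],[0.08,0,0,-0.08,0]]' 15
```

```text
dx 0.5045 dy 0.6481 dz 0.1257 turn -0.2809 dist 0.831
t: 0.27
eef_pos: [0.2126, 0.6391, 0.3047]
ee_rot: [3.135, -0.001, -0.321]
force: [0.9, 2.5, 1.7]
width: 0.0818
gripper_force: 0.0
```

```bash
R='[0.075,0.5045,0.648,0,-0.281]'; python3 -m creep '[[0.075,0.5045,0.648,0,-0.281],[0.075,0.5045,0.648,0,-0.281],[0.075,0.5045,0.648,0,-0.281],[0.075,0.5045,0.648,0,-0.281],[0.075,0.5045,0.648,0,-0.281],[0.075,0.5045,0.648,0,-0.281],[0.075,0.5045,0.648,0,-0.281],[0.075,0.5045,0.648,0,-0.281],[0.075,0.5045,0.648,0,-0.281],[0.075,0.5045,0.648,0,-0.281],[0.075,0.5045,0.648,0,-0.281],[0.075,0.5045,0.648,0,-0.281],[0.075,0.5045,0.648,0,-0.281],[0.075,0.5045,0.648,0,-0.281],[0.075,0.5045,0.648,0,-0.281],[0.075,0.5045,0.648,0,-0.281],[0.075,0.5045,0.648,0,-0.281],[0.075,0.5045,0.648,0,-0.281],[0.075,0.5045,0.648,0,-0.281],[0.075,0.5045,0.648,0,-0.281]]'; python3 -c "
from h import *
go(.487,-.134,.1,-.04)"
```

```text
t: 1.93
eef_pos: [0.4875, -0.1365, 0.3062]
ee_rot: [3.141, 0.001, -0.041]
force: [0.7, 0.9, -0.1]
width: 0.0752
gripper_force: 0.0
dx -0.0006 dy -0.0025 dz 0.2062 turn -0.0011 dist 0.206
```

```bash
python3 -m creep '[[0.07,0,-0.0015,0.276,0],[0.07,0,-0.0015,0.276,0],[0.07,0,-0.0015,0.276,0],[0.07,0,-0.0015,0.276,0],[0.07,0,-0.0015,0.276,0],[0.07,0,-0.0015,0.276,0],[0.07,0,-0.0015,0.276,0],[0.07,0,-0.0015,0.276,0],[0.07,0,-0.0015,0.276,0]]'; python3 - <<'E'
from h import *
import cv2
f=arm.grab_frame("scene")[:,:,::-1];cv2.imwrite("pics/s2.png",f)
g=arm.grab_frame("top")[:,:,::-1];cv2.imwrite("pics/t2.png",g)
cv2.imwrite("pics/c3.png",np.hstack([cv2.resize(x,(400,480),interpolation=cv2.INTER_CUBIC) for x in (f[140:260,260:360],g[160:280,270:370])]))
E
```

```text
t: 2.68
eef_pos: [0.4864, -0.1322, 0.0298]
ee_rot: [3.141, 0.004, -0.04]
force: [0.0, 0.9, 0.8]
width: 0.0699
gripper_force: 0.0
```

View pics/c3.png

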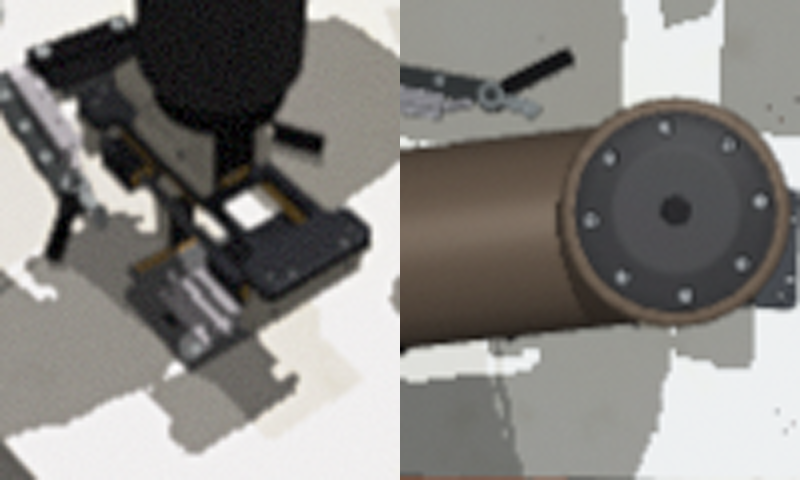

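```bash
python3 -m creep '[[0.07,0,0.001,0.0205,0],[0.07,0,0.001,0.0205,0],[0.07,0,0.001,0.0205,0]]'; python3 -m creep '[[0.07,0,0,0.001,0],[0.07,0,0,0.001,0]]';
```

```text
t: 3.03
eef_pos: [0.4879, -0.133, 0.0114]
ee_rot: [-3.141, -0.001, -0.04]
force: [-0.3, 0.5, 0.1]
width: 0.07
gripper_force: 0.0
t: 3.2
eef_pos: [0.4882, -0.1329, 0.0105]
ee_rot: [-3.141, -0.002, -0.04]
force: [-0.5, -0.4, 0.6]
width: 0.0701
gripper_force: 0.0
```

Lower a bit more, then close gently on the cover.

```bash
python3 -m creep '[[0.07,0,0,0.0015,0],[0.07,0,0,0.0015,0],[0.07,0,0,0.0015,0]]'; python3 -m creep '[[0.035,0,0,0,0],[0.035,0,0,0,0],[0.035,0,0,0,0],[0.035,0,0,0,0],[0.035,0,0,0,0],[0.035,0,0,0,0]]' 12
```

```text
t: 3.45
eef_pos: [0.488, -0.1329, 0.0083]
ee_rot: [-3.142, -0.001, -0.04]
force: [-1.4, 1.4, 5.7]
width: 0.0701
gripper_force: 3.1
t: 3.95
eef_pos: [0.4882, -0.1329, 0.0083]
ee_rot: [-3.142, -0.002, -0.039]
force: [0.7, 0.1, 5.5]
width: 0.0494
gripper_force: 12.8
```

```bash
python3 -c "
from h import *
go(.5267,-.0713,.0083,-.1684)"
```

```text
dx 0.0360 dy -0.0631 dz -0.0000 turn 0.1291 dist 0.073
```

```bash
python3 -m creep '[[0.035,0.006,-0.0105,-0.0004,0.0215],[0.035,0.012,-0.021,-0.0004,0.043],[0.035,0.018,-0.0315,-0.0004,0.0645],[0.035,0.024,-0.042,-0.0004,0.086],[0.035,0.03,-0.0525,-0.0004,0.1075],[0.035,0.036,-0.063,-0.0004,0.129],[0.035,0.036,-0.063,-0.0004,0.129],[0.035,0.036,-0.063,-0.0004,0.129]]'; python3 - <<'E'
from h import *
import cv2
f=arm.grab_frame("scene")[:,:,::-1];cv2.imwrite("pics/s3.png",f)
cv2.imwrite("pics/c4.png",cv2.resize(f[135:235,235:355],(720,600),interpolation=cv2.INTER_CUBIC))
E
```

```text
t: 4.62
eef_pos: [0.5269, -0.0708, 0.0083]
ee_rot: [-3.141, -0.002, -0.167]
force: [1.4, 2.4, 2.1]
width: 0.0495
gripper_force: 14.1
```

View pics/c4.png

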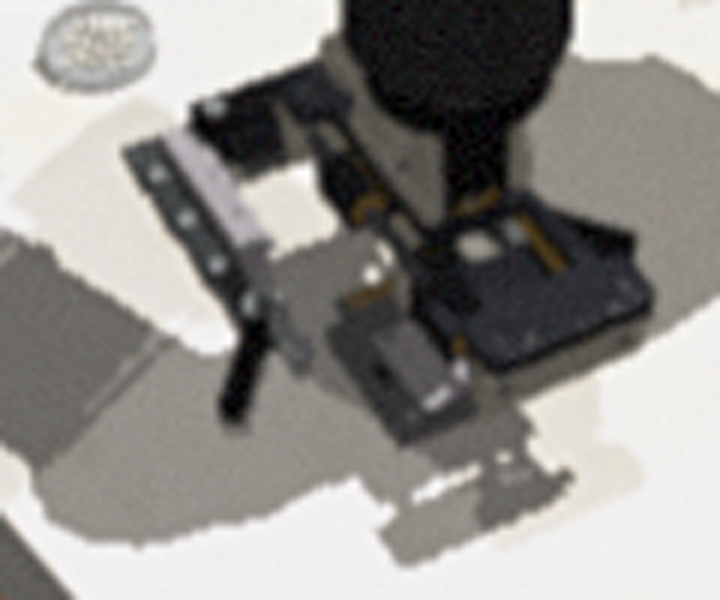

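```bash
python3 -m creep '[[0.035,0,-0.008,0,0],[0.035,0,-0.016,0,0],[0.035,0,-0.024,0,0],[0.035,0,-0.032,0,0],[0.035,0,-0.04,0,0],[0.035,0,-0.04,0,0]]';python3 -m creep '[[0.035,0,-0.004,0,0],[0.035,0,-0.008,0,0],[0.035,0,-0.012,0,0]]'; python3 -m creep '[[0.035,0,-0.004,0,0],[0.035,0,-0.008,0,0],[0.035,0,-0.008,0,0]]'
```

```text
t: 5.17
eef_pos: [0.5322, -0.032, 0.0083]
ee_rot: [3.141, 0.0, -0.168]
force: [-2.0, 3.7, 7.1]
width: 0.0496
gripper_force: 15.3
t: 5.42
eef_pos: [0.5337, -0.0215, 0.0083]
ee_rot: [3.14, 0.001, -0.169]
force: [-1.2, -4.9, 6.6]
width: 0.0499
gripper_force: 15.8
t: 5.67
eef_pos: [0.5352, -0.0131, 0.0083]
ee_rot: [3.141, 0.001, -0.169]
force: [-2.0, -1.3, 7.6]
width: 0.0494
gripper_force: 15.9
```

```bash
python3 -m creep '[[0.035,0,-0.004,0,0],[0.035,0,-0.008,0,0],[0.035,0,-0.012,0,0],[0.035,0,-0.012,0,0]]'; python3 -m creep '[[0.035,0,-0.004,0,0],[0.035,0,-0.008,0,0],[0.035,0,-0.012,0,0],[0.035,0,-0.012,0,0]]'
```

```text
t: 6.0
eef_pos: [0.5372, -0.0013, 0.0083]
ee_rot: [3.141, 0.001, -0.169]
force: [-1.3, -1.7, 8.1]
width: 0.0496
gripper_force: 15.9
t: 6.33
eef_pos: [0.5392, 0.0105, 0.0083]
ee_rot: [3.141, 0.001, -0.169]
force: [-1.8, -1.2, 7.2]
width: 0.0496
gripper_force: 15.9
```

```bash
python3 -m creep '[[0.035,0,-0.003,0,0],[0.035,0,-0.006,0,0],[0.035,0,-0.006,0,0]]'; for i in 1; do python3 -m creep '[[0.035,0,-0.002,0,0],[0.035,0,-0.002,0,0]]';python3 -m creep '[[0.035,0,-0.002,0,0],[0.035,0,-0.002,0,0]]';python3 -m creep '[[0.035,0,-0.002,0,0],[0.035,0,-0.002,0,0]]'; done
```

```text
t: 6.58
eef_pos: [0.5401, 0.0161, 0.0083]
ee_rot: [3.14, 0.001, -0.169]
force: [-1.0, -3.8, 8.9]
width: 0.0498
gripper_force: 16.0
t: 6.75
eef_pos: [0.5404, 0.0179, 0.0083]
ee_rot: [3.14, 0.001, -0.169]
force: [-2.0, -2.8, 7.7]
width: 0.0495
gripper_force: 16.1
t: 6.92
eef_pos: [0.5408, 0.0199, 0.0083]
ee_rot: [3.14, 0.001, -0.169]
force: [-1.1, -4.2, 7.3]
width: 0.0496
gripper_force: 16.1
t: 7.08
eef_pos: [0.541, 0.0218, 0.0083]
ee_rot: [3.14, 0.001, -0.169]
force: [-0.8, -4.5, 7.9]
width: 0.0495
gripper_force: 16.1
```

```bash
python3 -m creep '[[0.035,0,-0.002,0,0],[0.035,0,-0.002,0,0],[0.035,0,-0.002,0,0]]';python3 -m creep '[[0.035,0,-0.002,0,0],[0.035,0,-0.002,0,0],[0.035,0,-0.002,0,0]]'
```

```text
t: 7.33
eef_pos: [0.5414, 0.0237, 0.0083]
ee_rot: [3.14, 0.001, -0.169]
force: [-1.8, -4.5, 8.3]
width: 0.0498
gripper_force: 16.3
t: 7.58
eef_pos: [0.5416, 0.0253, 0.0083]
ee_rot: [3.14, 0.001, -0.169]
force: [-1.0, -6.5, 8.4]
width: 0.0496
gripper_force: 16.6
```

```bash
python3 -m creep '[[0.035,0,-0.001,0,0],[0.035,0,-0.001,0,0],[0.035,0,-0.001,0,0]]';python3 -m creep '[[0.035,0,-0.001,0,0],[0.035,0,-0.001,0,0],[0.035,0,-0.001,0,0]]'
```

```text
t: 7.83
eef_pos: [0.5417, 0.026, 0.0083]
ee_rot: [3.139, 0.001, -0.169]
force: [-1.2, -7.5, 8.0]
width: 0.0497
gripper_force: 16.9
t: 8.08
eef_pos: [0.5418, 0.0268, 0.0083]
ee_rot: [3.139, 0.001, -0.169]
force: [-0.1, -8.9, 7.9]
width: 0.0493
gripper_force: 17.2
```

```bash
python3 -m creep '[[0.058,0,0.001,0,0],[0.058,0,0.001,0,0],[0.058,0,0.001,0,0],[0.058,0,0.001,-0.03,0],[0.058,0,0.001,-0.07,0],[0.058,0,0.001,-0.11,0],[0.058,0,0.001,-0.11,0],[0.058,0,0.15,-0.11,0],[0.058,0,0.15,-0.11,0],[0.058,0,0.15,-0.11,0],[0.058,0,0.15,-0.11,0],[0.058,0,0.15,-0.11,0]]' ; python3 - <<'E'
from h import *
import cv2
f=arm.grab_frame("scene")[:,:,::-1];cv2.imwrite("pics/s4.png",f)
g=arm.grab_frame("top")[:,:,::-1];cv2.imwrite("pics/t4.png",g)
cv2.imwrite("pics/c5.png",np.hstack([cv2.resize(x,(400,500),interpolation=cv2.INTER_CUBIC) for x in (f[135:235,255:335],g[160:260,225:305])]))
E
```

```text
t: 9.08
eef_pos: [0.5153, -0.1227, 0.1174]
ee_rot: [3.141, 0.002, -0.173]
force: [0.1, -0.1, -0.7]
width: 0.0581
gripper_force: 0.0
```

View pics/c5.png

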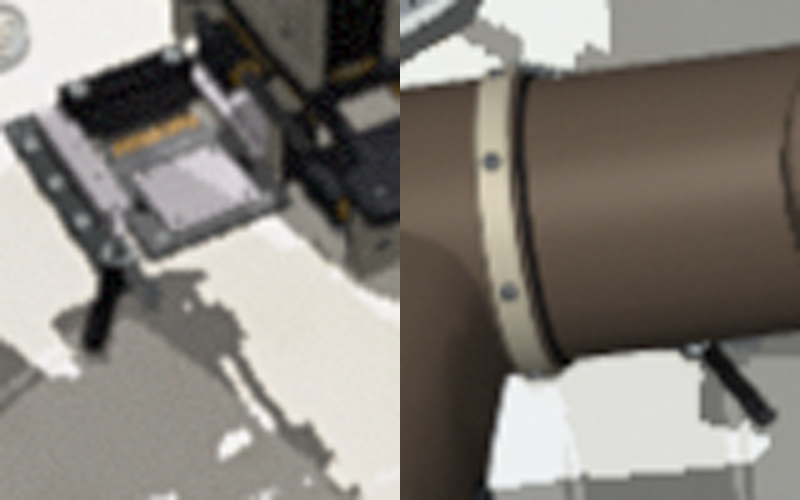

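```bash
cat >> h.py <<'E'
PV={"L":np.array([.4715,.0006]),"R":np.array([.598,-.021])};A=np.radians(80.35);r=.045
def pose(s,q,off):
    k=1 if s=="L" else -1
    th=A+k*(np.radians(137)+q);u=np.array([np.cos(th),np.sin(th)]);t=k*np.array([-u[1],u[0]])
    p=PV[s]+r*u-off*t;yaw=th-k*3*np.pi/2 if s=="L" else th+np.pi/2
    return p[0],p[1],(yaw+np.pi)%(2*np.pi)-np.pi
def arc(s,q0,qs,off,p=None):
    x,y,psi=pose(s,q0,off) if p is None else p
    c,n=np.cos(psi),np.sin(psi)
    for q in qs:
        X,Y,w=pose(s,q,off);print("q%.2f %.4f %.4f turn %.3f"%(q,c*(X-x)+n*(Y-y),n*(X-x)-c*(Y-y),(psi-w+np.pi)%(2*np.pi)-np.pi))
E
python3 -c "
from h import *
print(arm.get_state()['q'])
print(pose('L',-.1,.02));go(*pose('L',-.1,.02)[:2],.012,pose('L',-.1,.02)[2])
arc('L',-.1,np.arange(0,1.3,.12),.0155,pose('L',-.1,.02))
print(pose('R',-.05,.02));arc('R',-.05,np.arange(0,1.3,.12),.0155,pose('R',-.05,.02))
"
```

```text
[ 1.41388892e-01  2.23145699e-01 -4.52178351e-01 -2.49700017e-04
 -8.96477037e-01  1.25810810e+00]
(np.float64(0.4226949057301919), np.float64(-0.0059622231991258295), np.float64(-1.0189158511750147))
dx -0.1121 dy -0.0965 dz 0.1056 turn 0.8475 dist 0.182
q0.00 0.0091 0.0013 turn -0.100
q0.12 0.0147 0.0023 turn -0.220
q0.24 0.0204 0.0026 turn -0.340
q0.36 0.0261 0.0022 turn -0.460
q0.48 0.0317 0.0011 turn -0.580
q0.60 0.0371 -0.0006 turn -0.700
q0.72 0.0423 -0.0030 turn -0.820
q0.84 0.0472 -0.0059 turn -0.940
q0.96 0.0517 -0.0095 turn -1.060
q1.08 0.0557 -0.0135 turn -1.180
q1.20 0.0592 -0.0180 turn -1.300
(np.float64(0.6407227839966331), np.float64(-0.045490074062301974), np.float64(0.6320673055401089))
q0.00 -0.0068 0.0007 turn 0.050
q0.12 -0.0123 0.0020 turn 0.170
q0.24 -0.0180 0.0026 turn 0.290
q0.36 -0.0237 0.0024 turn 0.410
q0.48 -0.0294 0.0017 turn 0.530
q0.60 -0.0349 0.0002 turn 0.650
q0.72 -0.0402 -0.0019 turn 0.770
q0.84 -0.0452 -0.0046 turn 0.890
q0.96 -0.0499 -0.0079 turn 1.010
q1.08 -0.0541 -0.0118 turn 1.130
q1.20 -0.0578 -0.0161 turn 1.250
```

```bash
python3 -m creep '[[0,-0.112,-0.0965,0,0.8475],[0,-0.112,-0.0965,0,0.8475],[0,-0.112,-0.0965,0,0.8475],[0,-0.112,-0.0965,0,0.8475],[0,-0.112,-0.0965,0,0.8475],[0,-0.112,-0.0965,0,0.8475],[0,-0.112,-0.0965,0,0.8475],[0,-0.112,-0.0965,0,0.8475]]' 15; python3 -m creep '[[0,0,0,0.04,0],[0,0,0,0.08,0],[0,0,0,0.1055,0],[0,0,0,0.1055,0],[0,0,0,0.1055,0]]'
python3 -c "
from h import *
go(*pose('L',-.1,.02)[:2],.012,pose('L',-.1,.02)[2])"
```

```text
t: 9.85
eef_pos: [0.4231, -0.0037, 0.118]
ee_rot: [-3.141, 0.0, -1.021]
force: [-1.0, -0.1, -0.3]
width: 0.0101
gripper_force: 0.0
t: 10.27
eef_pos: [0.4225, -0.0048, 0.0118]
ee_rot: [3.137, 0.0, -1.015]
force: [-0.4, -0.9, 0.6]
width: 0.0005
gripper_force: 0.0
dx 0.0011 dy 0.0004 dz -0.0002 turn 0.0040 dist 0.001
```

```bash
python3 -m creep '[[0,0.005,0.001,0,-0.05],[0,0.009,0.001,0,-0.1],[0,0.015,0.002,0,-0.22],[0,0.0175,0.0025,0,-0.28],[0,0.0205,0.0026,0,-0.34],[0,0.0205,0.0026,0,-0.34]]'
```

```text
t: 10.77
eef_pos: [0.4331, -0.0225, 0.0144]
ee_rot: [-3.139, -0.001, -0.672]
force: [-2.8, 7.2, -2.0]
width: 0.0006
gripper_force: 3.4
```

```bash
python3 - <<'E'
from h import *
p=lambda q:pose('L',q,.0155)
arc('L',.24,np.arange(.36,1.3,.12),.0155)
s=arm.get_state();print(s["eef_pos"],s["ee_rot"],p(.24))
E
```

```text
q0.36 0.0055 0.0015 turn -0.120
q0.48 0.0111 0.0024 turn -0.240
q0.60 0.0168 0.0026 turn -0.360
q0.72 0.0225 0.0021 turn -0.480
q0.84 0.0281 0.0009 turn -0.600
q0.96 0.0335 -0.0009 turn -0.720
q1.08 0.0387 -0.0034 turn -0.840
q1.20 0.0435 -0.0065 turn -0.960
[ 0.43307016 -0.02245304  0.01437894] [-3.13862549e+00 -7.24003457e-04 -6.72157177e-01] (np.float64(0.4311793292591328), np.float64(-0.024688208932357764), np.float64(-0.6789158511750149))
```

```bash
python3 -m creep '[[0,0.0055,0.0015,0,-0.12],[0,0.011,0.0024,0,-0.24],[0,0.0168,0.0026,0,-0.36],[0,0.0225,0.0021,0,-0.48]]';python3 - <<'E'
from h import *
arc('L',.72,np.arange(.84,1.3,.12),.0155)
s=arm.get_state();print(pose('L',.72,.0155))
E
```

```text
t: 11.1
eef_pos: [0.4479, -0.0384, 0.0143]
ee_rot: [-3.14, 0.0, -0.19]
force: [-7.8, 8.9, 1.4]
width: 0.0002
gripper_force: 4.5
q0.84 0.0055 0.0015 turn -0.120
q0.96 0.0111 0.0024 turn -0.240
q1.08 0.0168 0.0026 turn -0.360
q1.20 0.0225 0.0021 turn -0.480
(np.float64(0.4474133380415005), np.float64(-0.04044975902118031), np.float64(-0.19891585117501442))
```

```bash
python3 -m creep '[[0,0.0055,0.0015,0,-0.12],[0,0.011,0.0024,0,-0.24],[0,0.0168,0.0026,0,-0.36],[0,0.0225,0.0021,0,-0.48],[0,0.0225,0.0021,0,-0.48]]'
```

```text
t: 11.52
eef_pos: [0.4689, -0.0458, 0.014]
ee_rot: [-3.141, 0.002, 0.292]
force: [-5.7, 1.5, 0.9]
width: 0.0007
gripper_force: 2.5
```

```bash
python3 -m creep '[[0,-0.012,0,0,0],[0,-0.012,0,-0.03,0],[0,-0.012,0,-0.07,0],[0,-0.012,0,-0.07,0]]'; python3 -c "
from h import *
p=pose('R',-.08,.022);go(p[0],p[1],.014,p[2])"
```

```text
t: 11.85
eef_pos: [0.4626, -0.0483, 0.0904]
ee_rot: [3.14, -0.012, 0.285]
force: [2.0, -0.3, 0.7]
width: 0.0005
gripper_force: 0.0
dx 0.1746 dy 0.0457 dz 0.0764 turn -0.3766 dist 0.196
```

```bash
python3 -m creep '[[0,0.1735,0.0465,0,-0.376],[0,0.1735,0.0465,0,-0.376],[0,0.1735,0.0465,0,-0.376],[0,0.1735,0.0465,0,-0.376],[0,0.1735,0.0465,0,-0.376],[0,0.1735,0.0465,0,-0.376],[0,0.1735,0.0465,0,-0.376]]'; python3 -c "
from h import *
p=pose('R',-.08,.022);go(p[0],p[1],.013,p[2])"
```

```text
t: 12.43
eef_pos: [0.6386, -0.0451, 0.0838]
ee_rot: [3.141, -0.001, 0.659]
force: [-0.1, -0.6, 0.3]
width: 0.0002
gripper_force: 0.0
dx 0.0047 dy 0.0010 dz 0.0708 turn -0.0029 dist 0.071
```

```bash
python3 -m creep '[[0,0.0047,0.001,0.03,0],[0,0.0047,0.001,0.06,0],[0,0.0047,0.001,0.0708,0],[0,0.0047,0.001,0.0708,0],[0,0.0047,0.001,0.0708,0]]'; python3 -c "
from h import *
s=arm.get_state();p=(s['eef_pos'][0],s['eef_pos'][1],s['ee_rot'][2]);arc('R',0,np.arange(0,1.3,.12),.0155,p)"
```

```text
t: 12.85
eef_pos: [0.6421, -0.0432, 0.0128]
ee_rot: [3.141, 0.0, 0.66]
force: [0.3, 0.0, 0.3]
width: 0.0006
gripper_force: 0.0
q0.00 -0.0093 0.0015 turn 0.078
q0.12 -0.0149 0.0026 turn 0.198
q0.24 -0.0206 0.0031 turn 0.318
q0.36 -0.0263 0.0028 turn 0.438
q0.48 -0.0319 0.0019 turn 0.558
q0.60 -0.0374 0.0002 turn 0.678
q0.72 -0.0426 -0.0020 turn 0.798
q0.84 -0.0475 -0.0049 turn 0.918
q0.96 -0.0521 -0.0083 turn 1.038
q1.08 -0.0562 -0.0123 turn 1.158
q1.20 -0.0598 -0.0167 turn 1.278
```

```bash
python3 -m creep '[[0,-0.005,0.001,0,0.04],[0,-0.0093,0.0015,0,0.078],[0,-0.015,0.0026,0,0.198],[0,-0.0206,0.0031,0,0.318],[0,-0.0263,0.0028,0,0.438]]';  python3 -c "
from h import *
s=arm.get_state();arc('R',.36,np.arange(.36,1.3,.12),.0155);print(pose('R',.36,.0155))"
```

```text
t: 13.27
eef_pos: [0.6267, -0.0608, 0.015]
ee_rot: [3.141, -0.008, 0.217]
force: [5.9, 0.4, -3.0]
width: 0.0
gripper_force: 2.8
q0.36 0.0000 0.0000 turn 0.000
q0.48 -0.0055 0.0015 turn 0.120
q0.60 -0.0111 0.0024 turn 0.240
q0.72 -0.0168 0.0026 turn 0.360
q0.84 -0.0225 0.0021 turn 0.480
q0.96 -0.0281 0.0009 turn 0.600
q1.08 -0.0335 -0.0009 turn 0.720
q1.20 -0.0387 -0.0034 turn 0.840
(np.float64(0.6230304838713714), np.float64(-0.06148116694421014), np.float64(0.22206730554010878))
```

```bash
python3 -m creep '[[0,-0.0055,0.0015,0,0.12],[0,-0.011,0.0024,0,0.24],[0,-0.0168,0.0026,0,0.36],[0,-0.0225,0.0021,0,0.48]]';  python3 -m creep '[[0,-0.0055,0.0015,0,0.12],[0,-0.011,0.0024,0,0.24],[0,-0.0168,0.0026,0,0.36],[0,-0.0168,0.0026,0,0.36],[0,-0.0168,0.0026,0,0.36]]'; python3 -c "
from h import *
print(pose('R',1.2,.0155))"
```

```text
t: 13.6
eef_pos: [0.6053, -0.0688, 0.0152]
ee_rot: [-3.14, -0.008, -0.263]
force: [4.6, -6.1, -0.3]
width: 0.0006
gripper_force: 3.1
t: 14.02
eef_pos: [0.5866, -0.0668, 0.0146]
ee_rot: [-3.139, -0.004, -0.617]
force: [1.6, -2.5, 0.9]
width: 0.0003
gripper_force: 1.1
(np.float64(0.5845628950435631), np.float64(-0.06665845168629458), np.float64(-0.6179326944598911))
```

```bash
python3 -m creep '[[0,-0.0035,0.001,0,0.075],[0,-0.007,0.002,0,0.15],[0,-0.007,0.002,0,0.15]]';  python3 -m creep '[[0,0.015,0,0,0],[0,0.015,0,-0.03,0],[0,0.015,0,-0.07,0],[0,0.015,0,-0.07,0],[0,0.015,0,-0.07,0]]'; python3 -c "
from h import *
p=pose('L',1.1,.024);go(p[0],p[1],.013,p[2])"
```

```text
t: 14.27
eef_pos: [0.5801, -0.0644, 0.0142]
ee_rot: [-3.138, -0.003, -0.77]
force: [2.0, -2.4, 2.5]
width: 0.0003
gripper_force: 1.8
t: 14.68
eef_pos: [0.591, -0.0742, 0.0854]
ee_rot: [-3.136, -0.004, -0.766]
force: [-0.3, -0.4, -0.7]
width: 0.0003
gripper_force: 0.0
dx -0.1155 dy 0.0747 dz 0.0724 turn -0.9470 dist 0.155
```

```bash
python3 -m creep '[[0,-0.1155,0.0747,0,-0.947],[0,-0.1155,0.0747,0,-0.947],[0,-0.1155,0.0747,0,-0.947],[0,-0.1155,0.0747,0,-0.947],[0,-0.1155,0.0747,0,-0.947],[0,-0.1155,0.0747,0,-0.947],[0,-0.1155,0.0747,0,-0.947],[0,-0.1155,0.0747,0,-0.947],[0,-0.1155,0.0747,0,-0.947]]';  python3 -m creep '[[0,0,0,0.03,0],[0,0,0,0.06,0],[0,0,0,0.071,0],[0,0,0,0.071,0],[0,0,0,0.071,0]]'; python3 -c "
from h import *
s=arm.get_state();p=(s['eef_pos'][0],s['eef_pos'][1],s['ee_rot'][2]);arc('L',0,[1.1,1.15,1.2,1.25,1.3,1.35],.0155,p)"
```

```text
t: 15.43
eef_pos: [0.4534, -0.048, 0.0816]
ee_rot: [-3.141, 0.0, 0.184]
force: [0.4, 0.2, -0.5]
width: 0.0002
gripper_force: 0.0
t: 15.85
eef_pos: [0.4534, -0.0483, 0.0103]
ee_rot: [3.141, 0.002, 0.178]
force: [0.9, 0.8, -0.1]
width: 0.0005
gripper_force: 0.0
q1.10 0.0111 0.0001 turn -0.003
q1.15 0.0134 0.0008 turn -0.053
q1.20 0.0157 0.0014 turn -0.103
q1.25 0.0180 0.0019 turn -0.153
q1.30 0.0204 0.0023 turn -0.203
q1.35 0.0228 0.0025 turn -0.253
```

Then push to 1.35, back off, rise, and get a look.

```bash
python3 -m creep '[[0,0.006,0,0,0],[0,0.0111,0,0,0],[0,0.0157,0.0014,0,-0.103],[0,0.0204,0.0023,0,-0.203],[0,0.0228,0.0025,0,-0.253],[0,0.0228,0.0025,0,-0.253]]';  python3 -m creep '[[0,-0.015,0,0,0],[0,-0.015,0,-0.03,0],[0,-0.015,0,-0.07,0],[0,-0.015,0,-0.1,0],[0,-0.015,0,-0.1,0]]'; python3 - <<'E'
from h import *
import cv2
# squeeze pose: dock x=-50mm on axis, tool y along dock y
O=(PV["L"]+PV["R"])/2;p=O-.052*np.array([np.cos(A),np.sin(A)])
print(p);go(p[0],p[1],.013,A-np.pi);go(p[0],p[1],.013,A);print(arm.get_state()["q"][5])
E
```

```text
t: 16.35
eef_pos: [0.4755, -0.0471, 0.0111]
ee_rot: [-3.141, 0.003, 0.434]
force: [-6.7, -0.4, 2.3]
width: 0.0008
gripper_force: 2.9
t: 16.77
eef_pos: [0.468, -0.052, 0.118]
ee_rot: [3.138, -0.012, 0.433]
force: [0.9, 0.5, -0.3]
width: 0.0005
gripper_force: 0.0
[ 0.52603329 -0.06146421]
dx 0.0487 dy 0.0329 dz 0.1050 turn 2.1720 dist 0.120
dx 0.0487 dy 0.0329 dz 0.1050 turn -0.9696 dist 0.120
1.6918006526126788
```

```bash
python3 -m creep '[[0.088,0.0487,0.0329,0,-0.97],[0.088,0.0487,0.0329,0,-0.97],[0.088,0.0487,0.0329,0,-0.97],[0.088,0.0487,0.0329,0,-0.97],[0.088,0.0487,0.0329,0,-0.97],[0.088,0.0487,0.0329,0,-0.97],[0.088,0.0487,0.0329,0,-0.97],[0.088,0.0487,0.0329,0,-0.97],[0.088,0.0487,0.0329,0,-0.97],[0.088,0.0487,0.0329,0,-0.97]]'; python3 - <<'E'
from h import *
import cv2
O=(PV["L"]+PV["R"])/2;p=O-.052*np.array([np.cos(A),np.sin(A)])
go(p[0],p[1],.013,A)
f=arm.grab_frame("scene")[:,:,::-1];cv2.imwrite("pics/s5.png",f)
cv2.imwrite("pics/c6.png",cv2.resize(f[125:235,225:357],(720,600),interpolation=cv2.INTER_CUBIC))
E
```

```text
t: 17.6
eef_pos: [0.5219, -0.0622, 0.1116]
ee_rot: [3.14, -0.001, 1.398]
force: [-0.4, 1.2, 0.1]
width: 0.0616
gripper_force: 0.0
dx 0.0015 dy 0.0040 dz 0.0986 turn -0.0040 dist 0.099
```

View pics/c6.png

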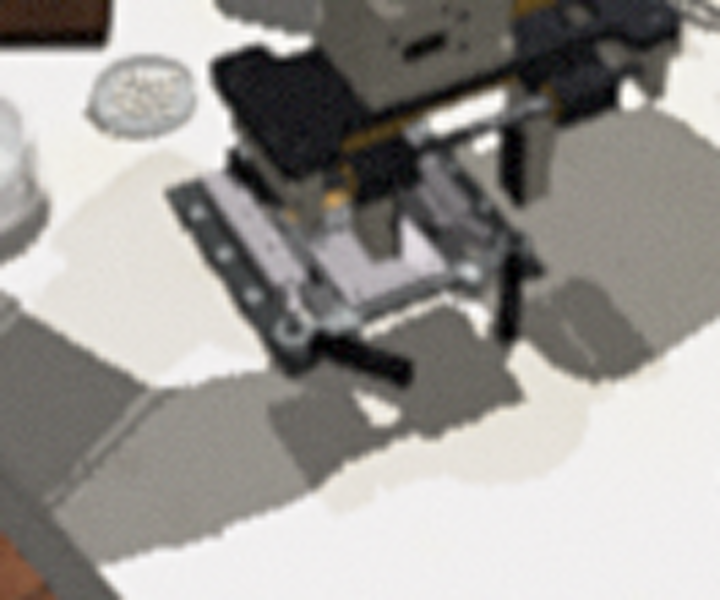

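```bash
python3 -m creep '[[0.088,-0.0005,0.004,0,-0.004],[0.088,-0.0005,0.004,0,-0.004],[0.088,-0.0005,0.004,0,-0.004],[0.088,-0.0005,0.004,0.03,-0.004],[0.088,-0.0005,0.004,0.06,-0.004]]'; python3 -m creep '[[0.088,0,0,0.02,0],[0.088,0,0,0.037,0],[0.088,0,0,0.037,0],[0.088,0,0,0.037,0]]' ; python3 - <<'E'
from h import *
O=(PV["L"]+PV["R"])/2;p=O-.052*np.array([np.cos(A),np.sin(A)])
go(p[0],p[1],.013,A)
E
```

```text
t: 18.07
eef_pos: [0.5268, -0.0631, 0.0517]
ee_rot: [3.137, -0.002, 1.405]
force: [-0.1, 0.5, -0.9]
width: 0.0869
gripper_force: 0.0
t: 18.4
eef_pos: [0.5245, -0.0637, 0.0131]
ee_rot: [-3.14, 0.001, 1.405]
force: [0.3, -0.1, 0.0]
width: 0.0877
gripper_force: 0.0
dx 0.0025 dy 0.0012 dz 0.0001 turn 0.0030 dist 0.003
```

```bash
python3 -m creep '[[0.076,0,0.001,0,0],[0.07,0,0.001,0,0],[0.066,0,0.001,0,0]]' 20; python3 -m creep '[[0.062,0.004,0,0,0],[0.058,0.008,0,0,0],[0.054,0.008,0,0,0],[0.054,0.008,0,0,0],[0.054,0.008,0,0,0]]' 20
```

```text
t: 18.65
eef_pos: [0.5265, -0.0635, 0.0148]
ee_rot: [3.14, -0.001, 1.406]
force: [-0.3, -0.3, 0.7]
width: 0.0734
gripper_force: 5.9
t: 19.07
eef_pos: [0.5271, -0.0563, 0.0145]
ee_rot: [3.141, 0.0, 1.406]
force: [-1.8, -4.5, 5.0]
width: 0.0543
gripper_force: 9.0
```

```bash
python3 -m creep '[[0.05,0.001,0,0,0],[0.046,0.002,0,0,0],[0.046,0.002,0,0,0],[0.046,0.002,0,0,0]]' 20; python3 -m creep '[[0.042,0.001,0,0,0],[0.038,0.002,0,0,0],[0.038,0.002,0,0,0],[0.038,0.002,0,0,0]]' 20
```

```text
t: 19.4
eef_pos: [0.5271, -0.0553, 0.0144]
ee_rot: [-3.141, 0.002, 1.406]
force: [-2.4, -12.2, 5.8]
width: 0.0515
gripper_force: 17.3
t: 19.73
eef_pos: [0.5271, -0.0547, 0.0145]
ee_rot: [-3.14, 0.003, 1.406]
force: [-1.3, -21.4, 5.1]
width: 0.0513
gripper_force: 20.9
```

```bash
python3 -m creep '[[0.056,-0.004,0,0,0],[0.064,-0.006,0,0,0],[0.07,-0.01,0,0,0],[0.08,-0.014,0,0,0],[0.084,-0.014,0,-0.03,0],[0.084,-0.014,0,-0.07,0],[0.084,-0.014,0,-0.11,0],[0.084,-0.15,0,-0.13,0],[0.084,-0.15,0,-0.13,0],[0.084,-0.15,0,-0.13,0],[0.084,-0.15,0,-0.13,0],[0.084,-0.15,0,-0.13,0]]'; python3 - <<'E'
from h import *
import cv2
f=arm.grab_frame("scene")[:,:,::-1];g=arm.grab_frame("top")[:,:,::-1]
cv2.imwrite("pics/s6.png",f);cv2.imwrite("pics/t6.png",g)
cv2.imwrite("pics/c7.png",np.hstack([cv2.resize(x,(400,500),interpolation=cv2.INTER_CUBIC) for x in (f[140:220,255:319],g[165:245,235:299])]))
E
```

```text
t: 20.73
eef_pos: [0.5031, -0.2023, 0.1443]
ee_rot: [3.14, -0.0, 1.403]
force: [0.4, 0.7, 0.2]
width: 0.0842
gripper_force: 0.0
```

View pics/c7.png

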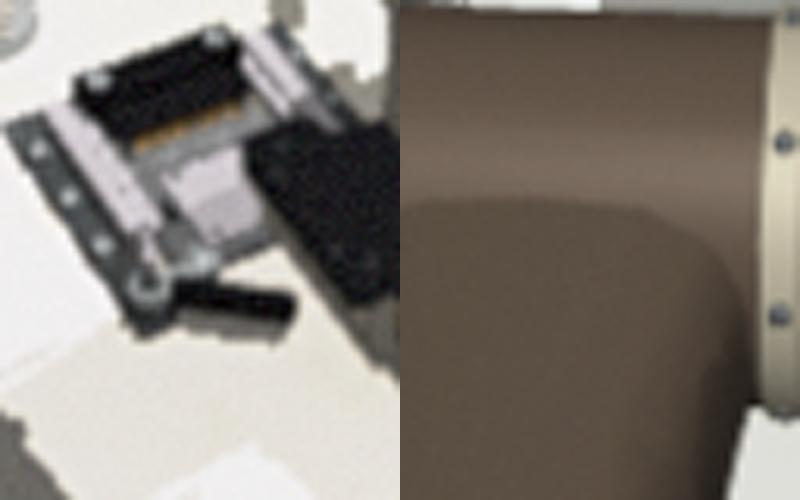

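```bash
python3 -m creep '[[0.084,-0.22,0,-0.06,0],[0.084,-0.22,0,-0.06,0],[0.084,-0.22,0,-0.06,0],[0.084,-0.22,0,-0.06,0],[0.084,-0.22,0,-0.06,0],[0.084,-0.22,0,-0.06,0],[0.084,-0.22,0,-0.06,0],[0.084,-0.22,0,-0.06,0]]'; python3 - <<'E'
from h import *
import cv2
f=arm.grab_frame("scene")[:,:,::-1];g=arm.grab_frame("top")[:,:,::-1]
cv2.imwrite("pics/s7.png",f);cv2.imwrite("pics/t7.png",g)
cv2.imwrite("pics/c8.png",np.hstack([cv2.resize(x,(400,500),interpolation=cv2.INTER_CUBIC) for x in (f[140:220,260:324],g[165:245,235:299])]))
E
```

```text
t: 21.5
eef_pos: [0.4831, -0.2992, 0.1875]
ee_rot: [3.132, 0.076, 1.348]
force: [1.2, 1.9, 0.0]
width: 0.0841
gripper_force: 0.0
```

View pics/c8.png

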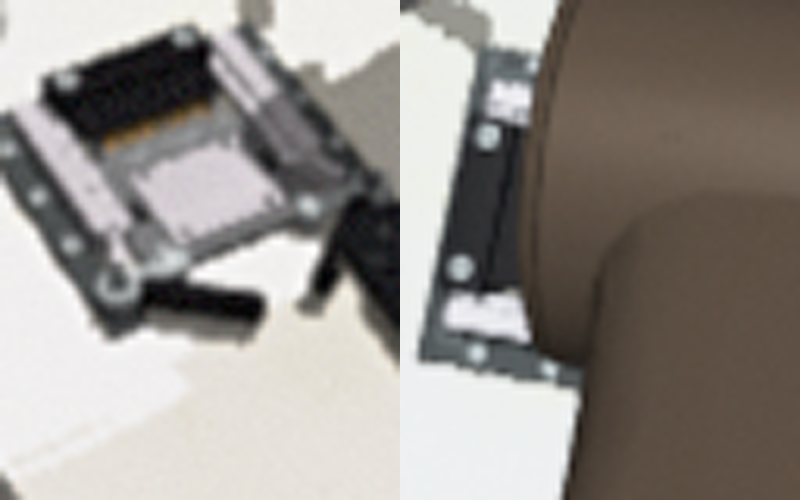

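```bash
python3 - <<'E'
from h import *
import h
h.O["scene"]=(260,140,6.25)
pl=atz("scene",(118,280),.022);a=A
x=np.array([np.cos(a),np.sin(a)]);y=np.array([-x[1],x[0]])
pr=pl[:2]-.128*y
print(pl,pr)
for n,c,p,k in(("L",(263,305),pl[:2],1),("R",(312,300),pr,-1)):
    d=atz("scene",c,.022)[:2]-p;th=np.degrees(np.arctan2(k*d@y,d@x))%360;print(n,d@x,d@y,np.radians(th-137))
E
```

```text
[0.46913002 0.00129957 0.022     ] [ 0.59531884 -0.02015695]
L -0.04421224608492711 -0.04806812068179007 1.5776497937449858
R -0.05215293439506683 0.0600118910071056 1.6058415628192872
```

```bash
python3 -c "
from station import arm
print(arm.job_done())"
```

```text
the job is handed in; nothing more can be done
None
```

I slid the card into the dock until it met the contact bar, swung both levers in until they turned firm at about 1.6 rad, and handed the job in at about 21.5 s with the arm clear; the final squeeze put an estimated 56 N on the card, close to the 60 N limit, and the last picture shows both toes at its rear edge.

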